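# Joining plate off the bench riser

## Task

On the low plywood riser, slide the straight metal joining plate away from the robot until about a third of its length hangs over the riser's far edge, still lying flat. Then pinch it by the overhanging end, lift it clear, and lower it (do not drop it) into the steel parts tray, where it must lie flat. Leave the L-shaped corner plate where it is.

Things in the scene. Friction and masses are not known exactly. Their poses are not given: they have to be found in the camera images.
- plate: Straight flat aluminium joining plate, a plain rectangle 130 mm long (x) by 50 mm wide (y) by 8 mm thick (z) with two rows of dark screw holes, about 0.15 kg, loose. Origin: centre of its underside. Its +x end points towards the riser's far edge at the start, to within about 10 degrees, 10 to 40 mm short of it. It may be pushed by its near short edge, and pinched across its 50 mm width.
- riser: Low plywood bench riser (a small bridge-like shelf) standing fixed on the bench: 240 mm deep (x) by 260 mm wide (y), flat top 80 mm above the bench. Origin: centre of its underside, at bench height. Its far edge, away from the robot, is the straight edge at x = +120 mm in its own frame. The top board is 18 mm thick and stands out 15 mm past the side panels there; below the far edge is free space down to the bench. It stands left or right of the centre, slightly turned.
- tray: Open steel parts tray fixed on the bench, empty: 250 mm long (x) by 160 mm wide (y) by 35 mm high outside, walls and floor 5 mm thick. Origin: centre of its underside. It stands on the other side of the centre from the riser, slightly turned.
- corner_plate: L-shaped flat aluminium corner plate, 90 by 90 mm overall, arms 35 mm wide, 8 mm thick, lying loose on the riser beside the straight plate. Origin: centre of the 90 mm square, underside. A bystander: leave it.
Mind the look-alikes: they are no part of the job. Leave any purple or red look-alike of the plate alone.

How it is judged:
By the outcome, as a careful person would: the job done as asked, in the order asked, and still so for the second after the job is handed in, with the robot touching nothing.
It also fails if it takes over 51 s, if anything falls off the work surface, if the arm or the gripper's body presses on something with over 40 N, if the wrist force passes 120 N, or if a joint passes its speed limit or range.

## Robot

A 7-joint arm with a two-finger parallel gripper is mounted at the origin on the work surface. World frame = base frame: x ahead of the robot, y to its left, z up, the work surface at z = 0. Lengths are in m, angles in rad, forces in N, time in s.
With the tool pointing down it reaches from about 0.4 to 0.85 m from the base axis. Payload 10.4 kg.
Tool frame: the origin (TCP) lies midway between the tips of the shut fingers; the grasp point (between the pads) lies 19 mm behind it; x points along the fingers, z is the direction in which the jaws open and shut, and the axes are right-handed (so a half turn about x gives the same grasp; the last joint's range is limited). The gripper opens to 87 mm and grips with 3 to 60 N. Pads are 19 mm wide; open, the fingers measure 117 mm over their backs; the gripper's body (75 mm by 190 mm) begins 51 mm behind the grasp point.
Start: joints at [-1.347, 0.332, -0.065, 1.46, 0.022, 1.35, -0.088], TCP at [0.153, 0.606, 0.223] pointing down, gripper open.
Joint ranges: [-2.6, 2.6], [-0.5, 2.12], [-1.47, 1.34], [0.16, 2.42], [-1.27, 4.41], [0.06, 2.06], [-2.6, 2.6]. Speed limits (rad/s): [2.22, 2.22, 2.79, 2.79, 3.14, 3.14, 3.14].

## Interface

Orientations are given as a unit quaternion [x, y, z, w].
In Python, from bench import read_state, camera, camera_params, close_job gives the robot as it stands.
- The arm moves only by the tool arm_command, never from a script. Its argument "targets" is a list of rows, each a list of 7 numbers: the closure in counts, from 0 (fully open) to 255 (shut), then the shift along the tool's x, y, z in mm, then the turn, a rotation vector about the tool's x, y, z in rad. A call has 1 to 10 rows; each row is the pose to reach, as a shift and turn from the pose commanded when the call began, along the tool's axes at that moment; what a row does not reach only later rows make up. A row lasts 1/10 s, in which the tool goes at most 50 mm and 8.59 degrees, less where a joint would pass 70% of its speed; a pose out of reach is approached as far as the arm can. A call with a gripper value outside its range is refused whole. The fingers move at their own pace and stop on an object; "newtons" is the grip in N (left out, the last holds). Time passes only in rows, so rows that repeat a pose let the fingers close. It gives the time, the measured TCP pose, the force and the opening at its end, in the units of the state.
- read_state(): the state, without advancing time (a new reading comes with each control period).
- camera(name): name is "scene" or "top" or "wrist"; returns the picture (384x512x3 uint8, red, green, blue); there is no depth.
- camera_params(name): a dict with "intrinsics" (3x3 intrinsics, pixels), "dist" ([k1, k2, p1, p2, k3] as OpenCV has them; the pictures are not rectified), "xyz" and "orientation" of the camera in the world; the wrist camera has in their place "mount" (4x4, takes a point from camera to tool coordinates, whose origin is the TCP and whose axes are the tool frame's). Camera axes: x right, y down, z forward; pixel columns grow to the right and rows downward; lengths in m; the calibration is good to about 2 mm. A picture is of the moment at which its call begins: read the wrist's pose just before it. camera_params takes no time and is no camera call.
- close_job(): hands the job in, once; it reports no verdict.
The state is a dict: "time": time; "joint_positions": joint angles; "joint_vel": joint speeds; "joint_torque": joint torques, N m; "ee_pos": TCP position; "eef_rot": TCP orientation; "ft_force": force on the tool from outside, world axes, zero at the start; "torque": the same for the moment, N m; "width": finger opening in m.
Only numpy, scipy, OpenCV 4.12 (cv2) and the standard library are available. Lean on these libraries where they do the work, as an engineer would, in place of code of your own. Each camera call takes 0.05 s, during which the arm holds its last target.

## Working session

There is one attempt and no reset: what is moved stays moved. The work goes in short steps, Python scripts to look and compute and a tool call to move; the robot and the scene stay as the last step left them, time stands still between calls to the robot, and variables do not carry over. Pictures are saved under pics/ and viewed, and the job is handed in when it is done.

Besides the shell and the picture viewer there is one more tool, called after "Emit:" as name(argument=value, ...) on one line, values as JSON. arm_command: Moves the arm, as the interface text tells. Its arguments: {"type":"object","properties":{"targets":{"type":"array"},"newtons":{"type":"number"}},"required":["targets"]}

```bash
mkdir -p pics; ls; python3 - <<'E'
from bench import *
import cv2,json
s=read_state();print({k:(v if not hasattr(v,'tolist') else v.tolist()) for k,v in s.items()})
for n in("scene","top","wrist"):
    cv2.imwrite(f"pics/{n}0.png",camera(n)[:,:,::-1]); print(n,camera_params(n))
E
```

```text
pics
{'time': 0.0, 'joint_positions': [-1.3466007625388636, 0.3328827986785959, -0.06467278518519153, 1.4609779270457752, 0.021617858812298447, 1.3498753855395866, -0.08850328888515205], 'joint_vel': [0.00033015226369825345, 6.0745068041719125e-05, 0.0017207713698828282, -0.0004607229021181239, -0.001792545302437283, 3.825589867044785e-05, 0.0005696602730019104], 'joint_torque': [-0.0005695089021173771, -62.32462406158447, 0.024095694534480572, -38.991554975509644, -0.061484361067414284, 0.039544086903333664, 0.0001389047520206077], 'ee_pos': [0.15261741619981456, 0.605671672967456, 0.22172956868037857], 'eef_rot': [-0.43499467849470397, 0.5581235900000445, 0.434314529184306, 0.5573585719320786], 'ft_force': [-0.11096037013368498, 0.013427274776628249, -0.028237828765125757], 'torque': [-0.009679976781073876, -0.003610084541738321, -0.02004067936493521], 'width': 0.08710413576960184}
scene {'intrinsics': array([[431.27719941,   0.        , 261.22918077],
       [  0.        , 431.27719941, 188.01574971],
       [  0.        ,   0.        ,   1.        ]]), 'dist': array([-0.14317788,
[... 475 characters left out ...]
, 1.06729064]), 'orientation': array([ 0.70972987, -0.70356355,  0.03209351, -0.01586964])}
wrist {'intrinsics': array([[267.8723472 ,   0.        , 251.15883799],
       [  0.        , 267.8723472 , 189.43627613],
       [  0.        ,   0.        ,   1.        ]]), 'dist': array([-0.03823663,  0.        ,  0.        ,  0.        ,  0.        ]), 'mount': array([[-9.32918213e-05, -2.83656457e-01,  9.58925965e-01,
        -1.62103222e-01],
       [-3.69733453e-05, -9.58925967e-01, -2.83656461e-01,
         7.85472198e-02],
       [ 9.99999995e-01, -6.19175287e-05,  7.89722218e-05,
        -9.06258562e-04],
       [ 0.00000000e+00,  0.00000000e+00,  0.00000000e+00,
         1.00000000e+00]])}
```

View pics/scene0.png

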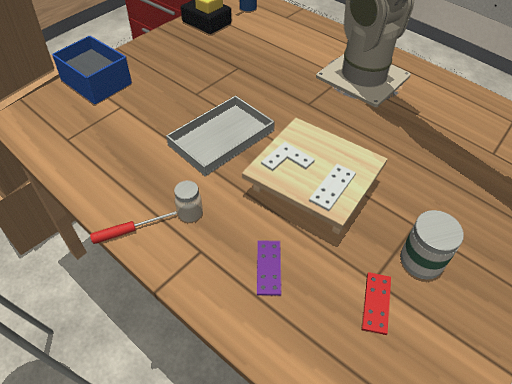

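View pics/top0.png

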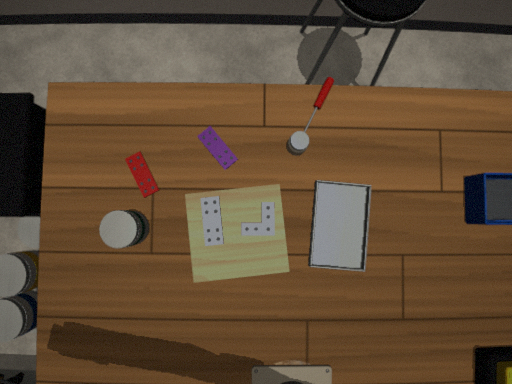

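View pics/wrist0.png

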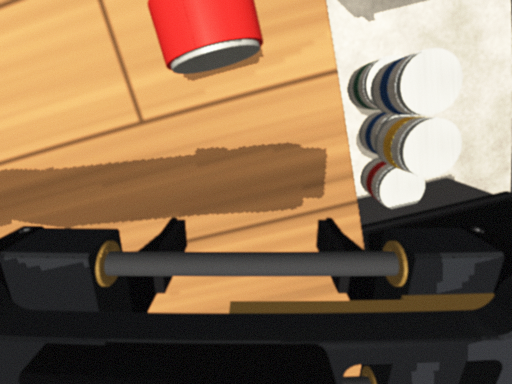

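The top view (up = +x, left = +y) shows:
- the riser with corners near (186,194), (279,184), (289,270) and (194,281)
- the straight plate around (212,221)
- the L plate at (258,220)
- the tray around (340,226)

I'll enlarge these to get accurate corners.

```bash
cat > h.py <<'E'
import numpy as np,cv2
from bench import *
from scipy.spatial.transform import Rotation as R
def w2p(n,P):
    c=camera_params(n); r=R.from_quat(c['orientation']).as_matrix()
    Pc=(np.atleast_2d(P)-c['xyz'])@r
    return cv2.projectPoints(Pc.astype(float),np.zeros(3),np.zeros(3),c['intrinsics'],c['dist'])[0][:,0]
def p2w(n,uv,z):
    c=camera_params(n); r=R.from_quat(c['orientation']).as_matrix()
    u=cv2.undistortPoints(np.array(uv,float).reshape(-1,1,2),c['intrinsics'],c['dist'])[:,0]
    d=np.c_[u,np.ones(len(u))]@r.T
    return c['xyz']+d*((z-c['xyz'][2])/d[:,2])[:,None]
def crop(im,x0,y0,w,h,f,fn): cv2.imwrite(fn,cv2.resize(im[y0:y0+h,x0:x0+w],None,fx=f,fy=f,interpolation=cv2.INTER_CUBIC))
E
python3 - <<'E'
from h import *
t=cv2.imread('pics/top0.png');s=cv2.imread('pics/scene0.png')
crop(t,180,175,200,115,4,'pics/tc.png'); crop(s,160,90,235,150,3,'pics/sc.png')
E
```

```text
(no output)
```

View pics/tc.png

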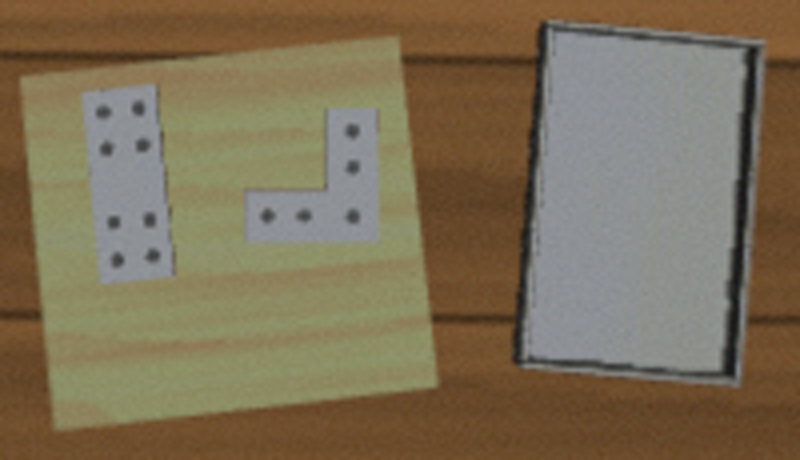

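View pics/sc.png

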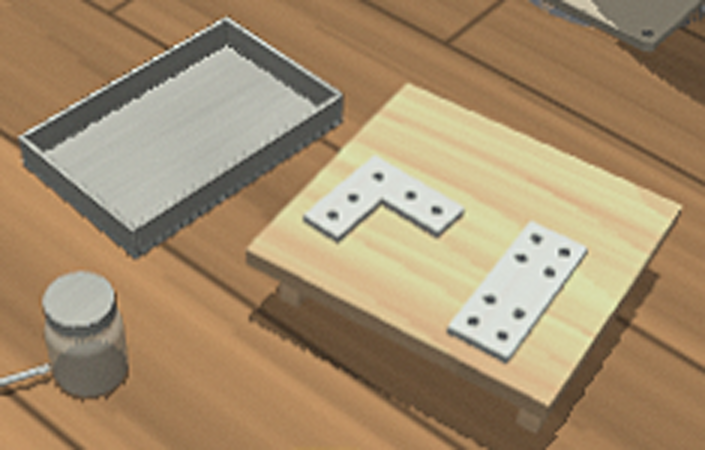

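```bash
cat > meas.py <<'E'
from h import *
from scipy.optimize import least_squares
def conv(a,f,x0,y0): return (np.array(a,float)+.5)/f-.5+[x0,y0]
def fit(obs,L,W,z):
    loc=np.array([[L,W],[L,-W],[-L,-W],[-L,W]])/2
    def res(p):
        c,s=np.cos(p[2]),np.sin(p[2]); P=np.c_[loc@np.array([[c,s],[-s,c]])+p[:2],np.full(4,z)]
        return np.concatenate([(w2p(n,P)-o).ravel() for n,o in obs.items()])
    r=least_squares(res,[.5,.1,0]); return r.x,np.abs(r.fun).max()
T=dict(plate=[(83,93),(156,84),(174,275),(101,283)],riser=[(21,77),(399,37),(437,386),(56,430)],tray=[(543,22),(764,41),(739,385),(518,366)])
S=dict(plate=[(506,358),(448,332),(530,222),(586,247)],riser=[(546,407),(247,252),(407,84),(681,208)],tray=[(135,232),(22,137),(227,18),(342,97)])
D=dict(plate=(.13,.05,.088),riser=(.24,.26,.08),tray=(.25,.16,.035))
if __name__=="__main__":
  for k in D:
    o=dict(top=conv(T[k],4,180,175),scene=conv(S[k],3,160,90))
    for sub in (('top',),('scene',),('top','scene')):
        x,e=fit({n:o[n] for n in sub},*D[k]); print(k,sub,x.round(4),np.degrees(x[2]).round(2),'res',e.round(2))
E
python3 meas.py
```

```text
plate ('top',) [0.5327 0.2258 0.112 ] 6.42 res 0.42
plate ('scene',) [0.5356 0.226  0.1276] 7.31 res 1.04
plate ('top', 'scene') [0.5341 0.2258 0.1209] 6.93 res 1.64
riser ('top',) [0.5006 0.1584 0.1167] 6.69 res 0.35
riser ('scene',) [0.5039 0.1588 0.1176] 6.74 res 0.81
riser ('top', 'scene') [0.5021 0.1584 0.117 ] 6.7 res 1.17
tray ('top',) [ 0.5213 -0.1351 -0.0787] -4.51 res 0.7
tray ('scene',) [ 0.5236 -0.1355 -0.077 ] -4.41 res 1.28
tray ('top', 'scene') [ 0.5224 -0.1355 -0.078 ] -4.47 res 1.57
```

```bash
cat >> h.py <<'E'
def des(yaw): # tool down, jaw axis z = +y rotated by yaw; (camera side towards robot)
    c,s=np.cos(yaw),np.sin(yaw); return np.array([[0,-c,-s],[0,-s,c],[-1,0,0]]).T.reshape(3,3).T
def plan(p,yaw,flip=False):
    st=read_state(); M=R.from_quat(st['eef_rot']); c,s=np.cos(yaw),np.sin(yaw)
    z=np.array([-s,c,0]);x=np.array([0,0,-1.]);
    if flip:z=-z
    D=R.from_matrix(np.c_[x,np.cross(z,x),z])
    print('pos',st['ee_pos'].round(4) if hasattr(st['ee_pos'],'round') else st['ee_pos'],'shift mm',(M.inv().apply(np.array(p)-st['ee_pos'])*1000).round(1),'rotvec',(M.inv()*D).as_rotvec().round(4))
E
python3 - <<'E'
from h import *
s=read_state();print(s['time'],R.from_quat(s['eef_rot']).as_matrix().round(3))
y=np.radians(6.7)
plan([.43,.2135,.20],y);plan([.43,.2135,.20],y,True)
E
```

```text
0.15 [[-0.    -0.97   0.244]
 [-0.001  0.244  0.97 ]
 [-1.    -0.    -0.001]]
pos [0.1526 0.6058 0.222 ] shift mm [  22.3 -364.8 -312.6] rotvec [-3.637e-01 -1.000e-03 -2.000e-04]
pos [0.1526 0.6058 0.222 ] shift mm [  22.3 -364.8 -312.6] rotvec [ 2.7778e+00 -2.0000e-04  1.4000e-03]
```

Emit:
arm_command(targets=[[195, 2, -40, -34, -0.04, 0, 0], [195, 4, -80, -68, -0.08, 0, 0], [195, 8, -120, -102, -0.12, 0, 0], [195, 10, -160, -136, -0.16, 0, 0], [195, 12, -200, -170, -0.2, 0, 0], [195, 14, -240, -204, -0.24, 0, 0], [195, 16, -280, -238, -0.28, 0, 0], [195, 18, -320, -272, -0.32, 0, 0], [195, 22, -350, -300, -0.36, 0, 0], [195, 22, -365, -313, -0.364, 0, 0]], newtons=40)

```text
time: 1.15
ee_pos: [0.4316, 0.2097, 0.2003]
eef_rot: [0.528, -0.471, -0.528, -0.47]
ft_force: [1.0, 1.7, -0.1]
width: 0.0218
```

```bash
python3 - <<'E'
from h import *
s=read_state();print(s['time'],s['width'])
y=np.radians(6.7)
plan([.43,.2135,.083],y)
E
```

```text
1.15 0.021843072119886942
pos [0.4316 0.2097 0.2003] shift mm [117.3   1.2   4.1] rotvec [-0.0018 -0.0005  0.    ]
```

Emit:
arm_command(targets=[[195, 30, 0, 0, 0, 0, 0], [195, 60, 0, 0, 0, 0, 0], [195, 85, 0, 0, 0, 0, 0], [195, 100, 0, 0, 0, 0, 0], [195, 108, 0, 0, 0, 0, 0], [195, 113, 0, 0, 0, 0, 0], [195, 116, 0, 0, 0, 0, 0], [195, 116, 0, 0, 0, 0, 0], [195, 116, 0, 0, 0, 0, 0]])

```text
time: 2.05
ee_pos: [0.4305, 0.2136, 0.0851]
eef_rot: [0.528, -0.469, -0.528, -0.47]
ft_force: [0.3, -0.3, 0.3]
width: 0.0207
```

```bash
python3 - <<'E'
from h import *
s=read_state();print(s['time'],s['ft_force'])
y=np.radians(6.7)
plan([.43,.2135,.083],y)
t=camera('top')[:,:,::-1];w=camera('wrist')[:,:,::-1]
crop(t,180,175,200,115,4,'pics/t1.png'); cv2.imwrite('pics/w1.png',w)
E
```

```text
2.05 [ 0.28817802 -0.33191668  0.33314337]
pos [0.4305 0.2136 0.0851] shift mm [ 2.1  0.5 -0.1] rotvec [0.0003 0.0006 0.0008]
```

View pics/t1.png

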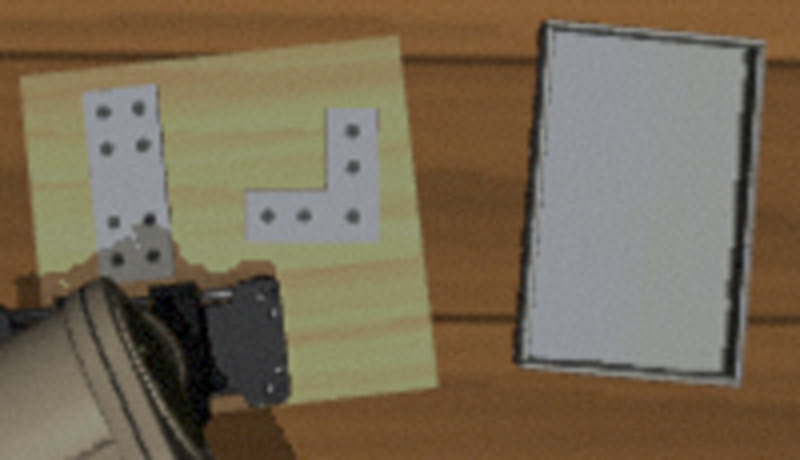

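View pics/w1.png

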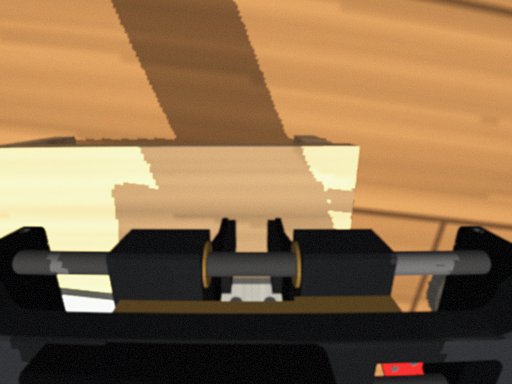

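Emit:
arm_command(targets=[[195, 2, -6, 0, 0, 0, 0], [195, 2, -14, 0, 0, 0, 0], [195, 2, -20, 0, 0, 0, 0], [195, 2, -24, 0, 0, 0, 0], [195, 2, -28, 0, 0, 0, 0], [195, 2, -31, 0, 0, 0, 0], [195, 2, -34, 0, 0, 0, 0], [195, 2, -38, 0, 0, 0, 0], [195, 2, -42, 0, 0, 0, 0], [195, 2, -46, 0, 0, 0, 0]])

```text
time: 3.15
ee_pos: [0.4762, 0.2188, 0.0825]
eef_rot: [0.528, -0.47, -0.528, -0.47]
ft_force: [-0.7, -0.8, -0.8]
width: 0.0205
```

Emit:
arm_command(targets=[[195, 0, -4, 0, 0, 0, 0], [195, 0, -8, 0, 0, 0, 0], [195, 0, -12, 0, 0, 0, 0], [195, 0, -16, 0, 0, 0, 0], [195, 0, -20, 0, 0, 0, 0], [195, 0, -24, 0, 0, 0, 0], [195, 0, -27, 0, 0, 0, 0], [195, 0, -29, 0, 0, 0, 0], [195, 0, -30, 0, 0, 0, 0], [195, 0, -30, 0, 0, 0, 0]])

```text
time: 4.15
ee_pos: [0.5058, 0.2223, 0.0826]
eef_rot: [0.528, -0.47, -0.528, -0.47]
ft_force: [0.4, 1.1, 0.1]
width: 0.0204
```

```bash
python3 - <<'E'
from h import *
s=read_state();print(s['time'],s['ft_force'],s['ee_pos'])
t=camera('top')[:,:,::-1];w=camera('scene')[:,:,::-1]
crop(t,180,155,200,115,4,'pics/t2.png'); crop(w,160,90,235,150,3,'pics/s2.png')
E
```

```text
4.15 [0.4040753  1.07247449 0.13746412] [0.505796   0.22231687 0.08257218]
```

View pics/t2.png

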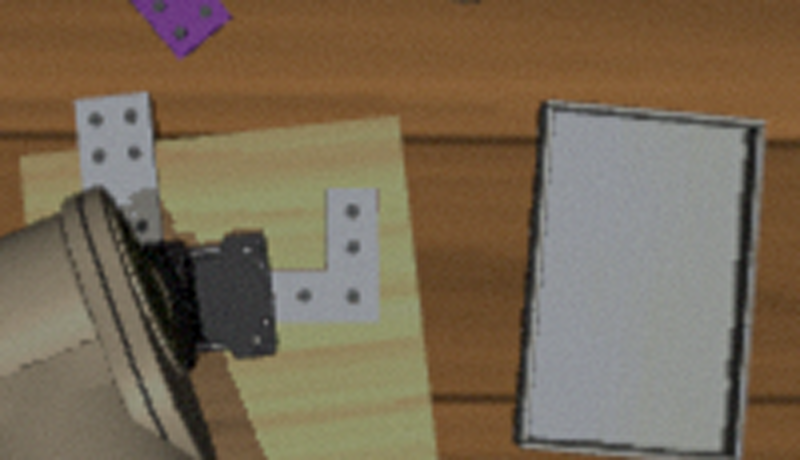

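View pics/s2.png

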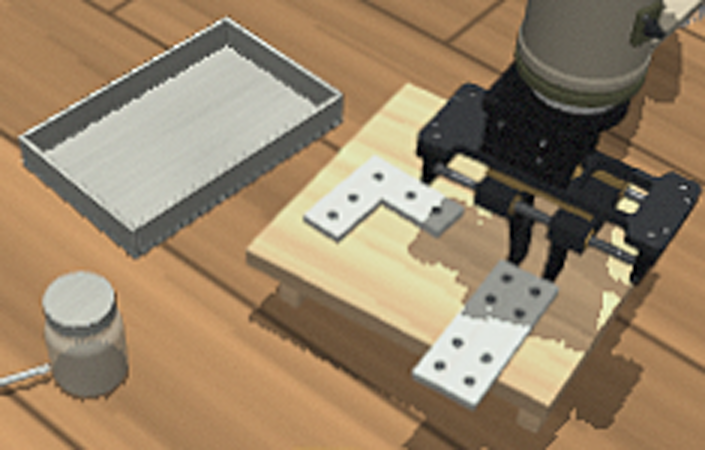

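The plate has moved straight. Its far end is now at crop pixels (75,101)–(148,92) in the top view and (414,374)–(473,405) in the scene view. Next I'll compute the overhang.

```bash
python3 - <<'E'
from meas import *
rx,ry,ra=.5021,.1584,.117
def toR(P): 
    d=P[:,:2]-[rx,ry]; c,s=np.cos(ra),np.sin(ra); return np.c_[d@[c,s],d@[-s,c]]*1000
for n,o in (('top',conv([(75,101),(148,92)],4,180,155)),('scene',conv([(473,405),(414,374)],3,160,90))):
    P=p2w(n,o,.088);print(n,P.round(4).tolist(),toR(P).round(1).tolist())
E
```

```text
top [[0.6423, 0.2638, 0.088], [0.6489, 0.2145, 0.088]] [[151.5, 88.4], [152.3, 38.5]]
scene [[0.6455, 0.2635, 0.088], [0.6513, 0.2166, 0.088]] [[154.7, 87.7], [155.0, 40.4]]
```

Emit:
arm_command(targets=[[195, 0, -3, 0, 0, 0, 0], [195, 0, -6, 0, 0, 0, 0], [195, 0, -9, 0, 0, 0, 0], [195, 0, -10, 0, 0, 0, 0], [195, 0, -10, 0, 0, 0, 0], [195, 0, -10, 0, 0, 0, 0], [195, 0, -2, 0, 0, 0, 0], [195, 0, 6, 0, 0, 0, 0], [195, -20, 8, 0, 0, 0, 0], [195, -50, 8, 0, 0, 0, 0]])

```text
time: 5.25
ee_pos: [0.4955, 0.2208, 0.1316]
eef_rot: [-0.528, 0.471, 0.529, 0.468]
ft_force: [0.0, -0.3, 0.8]
width: 0.0205
```

Emit:
arm_command(targets=[[195, -30, 40, 0, 0, 0, 0], [195, -60, 80, 0, 0, 0, 0], [60, -60, 80, 0, 0, 0, 0], [60, -60, 80, 0, 0, 0, 0]])

```text
time: 5.65
ee_pos: [0.4178, 0.2124, 0.1934]
eef_rot: [-0.529, 0.469, 0.529, 0.471]
ft_force: [0.4, -0.5, -0.3]
width: 0.0294
```

```bash
python3 - <<'E'
from h import *
s=read_state();print(s['time'],s['ft_force'],s['ee_pos'])
t=camera('top')[:,:,::-1];w=camera('scene')[:,:,::-1]
crop(t,180,155,200,115,4,'pics/t3.png'); crop(w,160,90,235,150,3,'pics/s3.png')
E
```

```text
5.65 [ 0.44245968 -0.50696636 -0.33961981] [0.41776093 0.21235634 0.19338129]
```

View pics/t3.png

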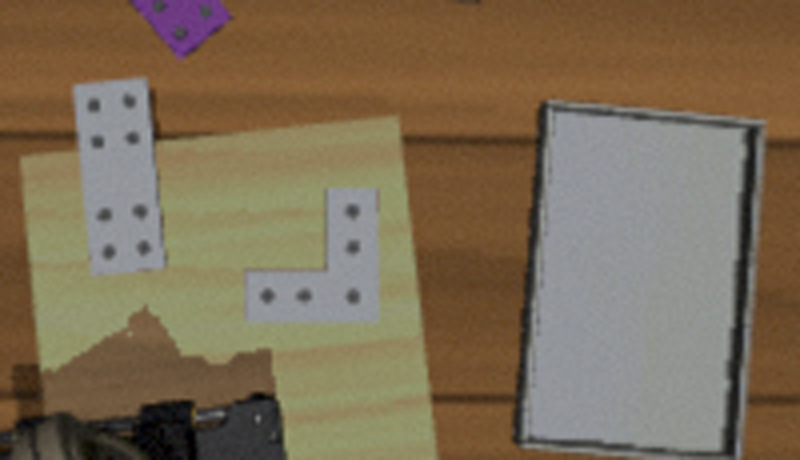

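View pics/s3.png

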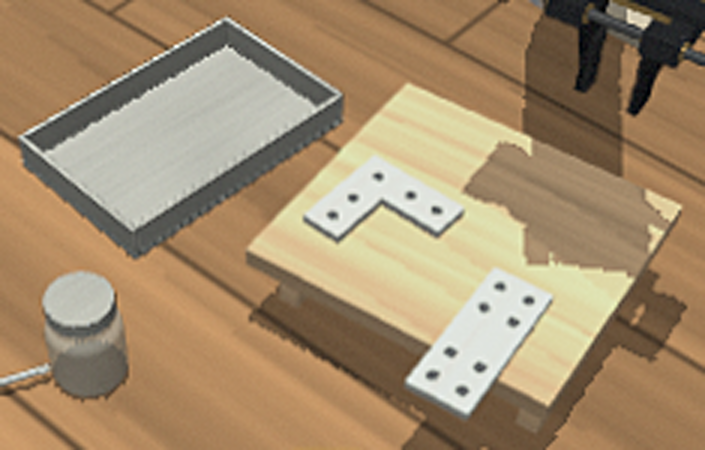

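```bash
python3 - <<'E'
from meas import *
o=dict(top=conv([(74,86),(148,78),(164,266),(92,276)],4,180,155),scene=conv([(468,416),(406,380),(495,267),(552,297)],3,160,90))
for sub,r in ((('top',),(.5006,.1584,.1167)),(('scene',),(.5039,.1588,.1176)),(('top','scene'),(.5021,.1584,.117))):
    x,e=fit({n:o[n] for n in sub},.13,.05,.088)
    c,s=np.cos(r[2]),np.sin(r[2]);d=x[:2]-r[:2]
    f=x[:2]+.065*np.array([np.cos(x[2]),np.sin(x[2])])
    print(sub,x.round(4),np.degrees(x[2]).round(2),'res',e.round(2),'overhang',((f-r[:2])@[c,s]-.12).round(4),'grip',(x[:2]+.044*np.array([np.cos(x[2]),np.sin(x[2])])).round(4))
E
```

```text
('top',) [0.5916 0.2328 0.11  ] 6.31 res 0.57 overhang 0.044 grip [0.6353 0.2377]
('scene',) [0.5929 0.2332 0.1188] 6.81 res 0.49 overhang 0.0422 grip [0.6366 0.2384]
('top', 'scene') [0.5923 0.233  0.1153] 6.6 res 0.7 overhang 0.0432 grip [0.636 0.238]
```

```bash
python3 - <<'E'
from h import *
s=read_state();print(s['time'],s['width'])
plan([.636,.2382,.14],np.radians(6.6))
w=camera('scene')[:,:,::-1];crop(w,310,80,110,80,7,'pics/s4.png')
E
```

```text
5.75 0.03714811383845568
pos [0.4182 0.2117 0.1918] shift mm [  51.6 -219.5    0.9] rotvec [ 0.0019 -0.0004 -0.0006]
```

View pics/s4.png

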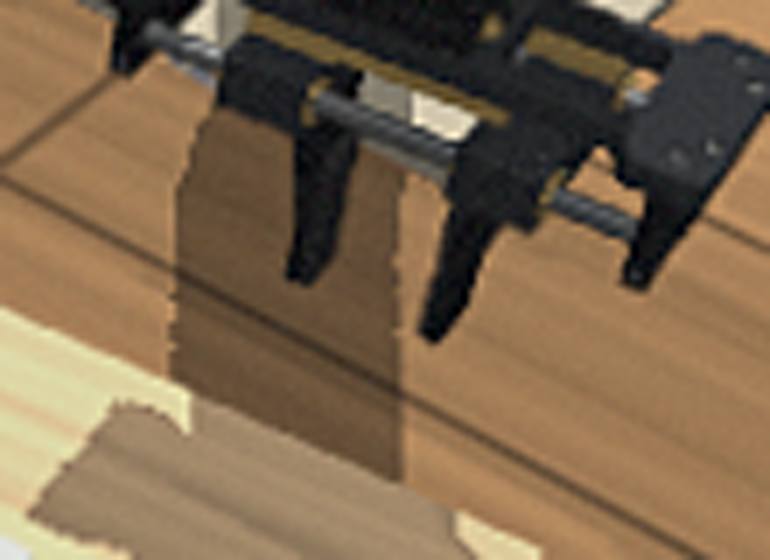

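Emit:
arm_command(targets=[[0, 0, -40, 0, 0, 0, 0], [0, 0, -80, 0, 0, 0, 0], [0, 0, -120, 0, 0, 0, 0], [0, 0, -160, 0, 0, 0, 0], [0, 0, -195, 0, 0, 0, 0], [0, 20, -215, 0, 0, 0, 0], [0, 40, -219.5, 1, 0.002, 0, 0], [0, 51, -219.5, 1, 0.002, 0, 0], [0, 51, -219.5, 1, 0.002, 0, 0], [0, 51, -219.5, 1, 0.002, 0, 0]])

```text
time: 6.8
ee_pos: [0.636, 0.2386, 0.1417]
eef_rot: [-0.528, 0.471, 0.528, 0.47]
ft_force: [-0.7, 0.4, 0.9]
width: 0.087
```

```bash
python3 - <<'E'
from h import *
s=read_state();print(s['time'],s['width'])
plan([.636,.2382,.077],np.radians(6.6))
w=camera('scene')[:,:,::-1];crop(w,260,120,150,110,5,'pics/s5.png')
cv2.imwrite('pics/w5.png',camera('wrist')[:,:,::-1])
E
```

```text
6.8 0.08697861705177586
pos [0.636  0.2386 0.1417] shift mm [64.7 -0.  -0.4] rotvec [-0.     -0.0002 -0.0003]
```

View pics/s5.png

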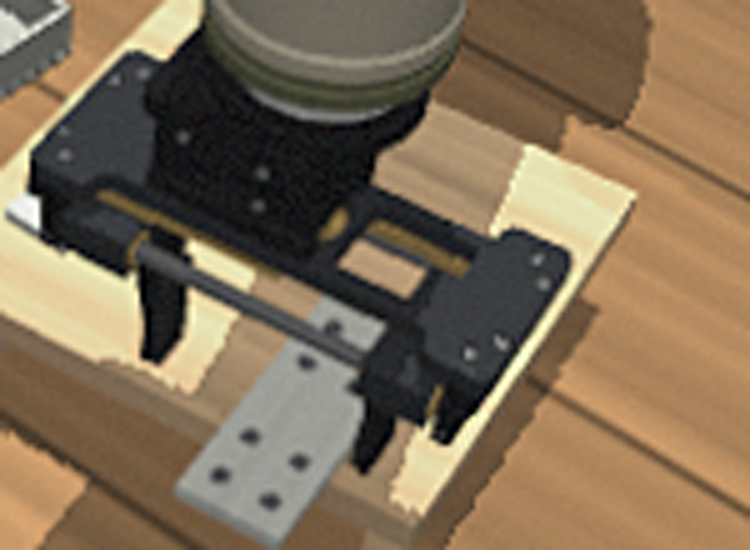

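View pics/w5.png

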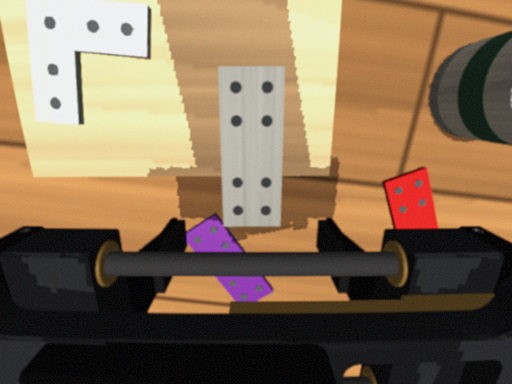

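```bash
cat >> h.py <<'E'
def wp2w(uv,z,st=None):
    st=st or read_state(); c=camera_params('wrist'); m=np.array(c['mount']); M=R.from_quat(st['eef_rot']).as_matrix()
    u=cv2.undistortPoints(np.array(uv,float).reshape(-1,1,2),c['intrinsics'],c['dist'])[:,0]
    d=np.c_[u,np.ones(len(u))]@m[:3,:3].T@M.T; o=M@m[:3,3]+np.array(st['ee_pos'])
    return o+d*((z-o[2])/d[:,2])[:,None]
E
python3 - <<'E'
from h import *
print(wp2w([(222,226),(282,226),(219,67),(284,67)],.088).round(4))
E
```

```text
[[0.6583 0.2149 0.088 ]
 [0.6523 0.2675 0.088 ]
 [0.5297 0.2017 0.088 ]
 [0.5241 0.25   0.088 ]]
```

Emit:
arm_command(targets=[[0, 20, 0, 0, 0, 0, 0], [0, 38, 0, 0, 0, 0, 0], [0, 50, 0, 0, 0, 0, 0], [0, 58, 0, 0, 0, 0, 0], [0, 62, 0, 0, 0, 0, 0], [0, 64, 0, 0, 0, 0, 0], [0, 64, 0, 0, 0, 0, 0], [0, 64, 0, 0, 0, 0, 0], [0, 64, 0, 0, 0, 0, 0]], newtons=40)

```text
time: 7.8
ee_pos: [0.6364, 0.2387, 0.0781]
eef_rot: [0.528, -0.47, -0.528, -0.471]
ft_force: [0.0, 0.2, -0.3]
width: 0.0871
```

Emit:
arm_command(targets=[[60, 0, 0, 0, 0, 0, 0], [70, 0, 0, 0, 0, 0, 0], [80, 0, 0, 0, 0, 0, 0], [90, 0, 0, 0, 0, 0, 0], [100, 0, 0, 0, 0, 0, 0], [120, 0, 0, 0, 0, 0, 0], [150, 0, 0, 0, 0, 0, 0], [200, 0, 0, 0, 0, 0, 0], [200, 0, 0, 0, 0, 0, 0]], newtons=40)

```text
time: 8.7
ee_pos: [0.6361, 0.2387, 0.0776]
eef_rot: [-0.528, 0.47, 0.528, 0.47]
ft_force: [-0.1, 0.4, 0.6]
width: 0.0496
```

```bash
python3 - <<'E'
from h import *
s=read_state();print(s['time'],s['width'],s['ee_pos'],s['ft_force'],s['torque'])
w=camera('scene')[:,:,::-1];crop(w,260,120,150,110,5,'pics/s6.png')
E
```

```text
8.7 0.04958749034017012 [0.636128   0.23870224 0.07755024] [-0.0604645   0.36984621  0.58914494] [0.0721513  0.01349525 0.0142862 ]
```

View pics/s6.png

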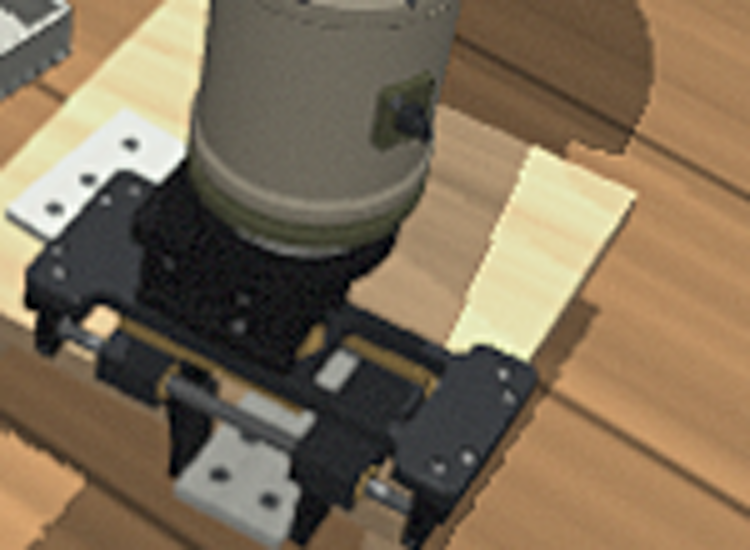

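The grip reads 49.6 mm, which matches the plate's width. I'll test-lift it gently.

Emit:
arm_command(targets=[[255, 0, 0, 0, 0, 0, 0], [255, -2, 0, 0, 0, 0, 0], [255, -5, 0, 0, 0, 0, 0], [255, -10, 0, 0, 0, 0, 0], [255, -20, 0, 0, 0, 0, 0], [255, -32, 0, 0, 0, 0, 0], [255, -44, 0, 0, 0, 0, 0], [255, -56, 0, 0, 0, 0, 0], [255, -60, 0, 0, 0, 0, 0], [255, -60, 0, 0, 0, 0, 0]], newtons=55)

```text
time: 9.75
ee_pos: [0.6365, 0.2388, 0.1386]
eef_rot: [0.528, -0.47, -0.528, -0.471]
ft_force: [0.5, 0.7, -1.7]
width: 0.0495
```

```bash
python3 - <<'E'
from h import *
s=read_state();print(s['time'],s['width'],s['ee_pos'],s['ft_force'],s['torque'])
w=camera('scene')[:,:,::-1];crop(w,240,90,190,140,4,'pics/s7.png')
cv2.imwrite('pics/w7.png',camera('wrist')[:,:,::-1])
E
```

```text
9.75 0.04946198526085473 [0.63651032 0.23884415 0.13859348] [ 0.51012958  0.68588267 -1.74035908] [ 0.07905255 -0.06803469 -0.02713656]
```

View pics/s7.png

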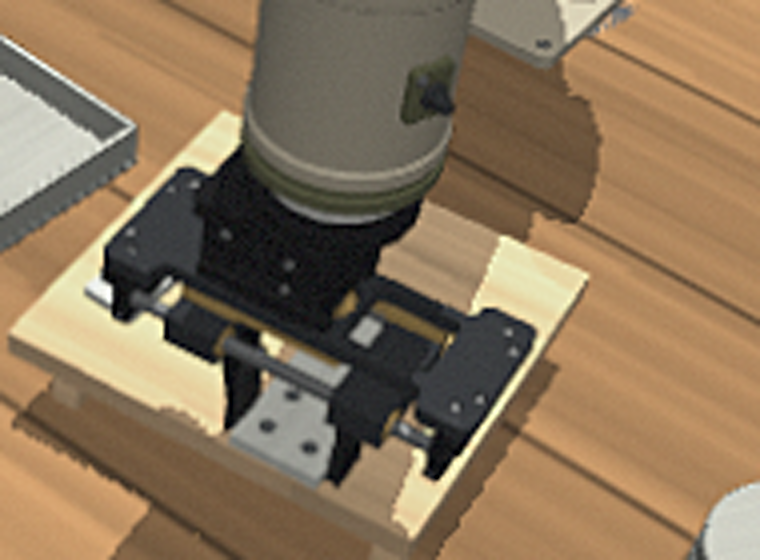

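View pics/w7.png

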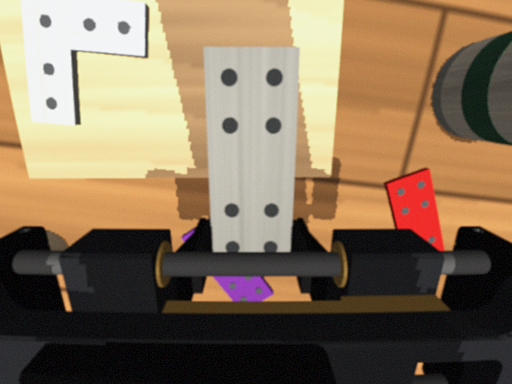

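```bash
python3 - <<'E'
from h import *
c=camera_params('wrist');m=np.array(c['mount'])
def pr(P): 
    Pc=(np.array(P)-m[:3,3])@m[:3,:3]; return cv2.projectPoints(Pc,np.zeros(3),np.zeros(3),c['intrinsics'],c['dist'])[0][:,0]
for deg in (-4,0,2,4,6):
    a=np.radians(deg); L=.109
    x=-.0104+L*np.sin(a);y=L*np.cos(a)
    print(deg,pr([[x,y,-.025],[x,y,.025]]).round(1).tolist())
E
```

```text
-4 [[201.5, 47.6], [303.5, 47.6]]
0 [[204.1, 50.3], [300.7, 50.3]]
2 [[205.3, 52.0], [299.4, 52.0]]
4 [[206.4, 53.8], [298.2, 53.8]]
6 [[207.5, 55.8], [297.1, 55.8]]
```

```bash
python3 - <<'E'
from h import *
plan([.5663,-.139,.20],np.radians(-4.5))
E
```

```text
pos [0.6359 0.2386 0.1371] shift mm [ -62.8  112.6 -367.1] rotvec [ 1.938e-01 -1.000e-04 -5.000e-04]
```

Emit:
arm_command(targets=[[255, -15, 0, 0, 0, 0, 0], [255, -35, 0, -5, 0, 0, 0], [255, -55, 2, -15, 0, 0, 0], [255, -63, 8, -30, 0.01, 0, 0], [255, -63, 15, -50, 0.02, 0, 0], [255, -63, 23, -75, 0.035, 0, 0], [255, -63, 32, -105, 0.05, 0, 0], [255, -63, 41, -135, 0.065, 0, 0], [255, -63, 50, -165, 0.08, 0, 0], [255, -63, 60, -195, 0.1, 0, 0]])

```text
time: 10.85
ee_pos: [0.598, 0.036, 0.2004]
eef_rot: [-0.503, 0.497, 0.503, 0.497]
ft_force: [1.3, -0.9, -1.7]
width: 0.049
```

Emit:
arm_command(targets=[[255, 0, 9, -30, 0.015, 0, 0], [255, 0, 18, -60, 0.03, 0, 0], [255, 0, 26, -90, 0.045, 0, 0], [255, 0, 34, -115, 0.06, 0, 0], [255, 0, 41, -135, 0.07, 0, 0], [255, 0, 45, -150, 0.08, 0, 0], [255, 0, 48, -158, 0.088, 0, 0], [255, 0, 50, -160, 0.094, 0, 0], [255, 0, 50, -160, 0.094, 0, 0], [255, 0, 50, -160, 0.094, 0, 0]])

```text
time: 11.85
ee_pos: [0.5517, -0.1214, 0.2004]
eef_rot: [-0.48, 0.519, 0.481, 0.519]
ft_force: [0.8, -0.1, -1.2]
width: 0.0495
```

```bash
python3 - <<'E'
from h import *
s=read_state();print(s['time'],s['width'],s['ee_pos'],s['ft_force'],s['torque'])
plan([.5663,-.139,.05],np.radians(-4.5))
w=camera('scene')[:,:,::-1];crop(w,140,20,200,150,4,'pics/s8.png')
cv2.imwrite('pics/w8.png',camera('wrist')[:,:,::-1])
E
```

```text
11.85 0.04948703486368542 [ 0.55169784 -0.12142822  0.20040084] [ 0.8050122  -0.13637216 -1.24440688] [ 0.04463718 -0.10446584 -0.03765742]
pos [ 0.5517 -0.1214  0.2004] shift mm [150.4 -15.9 -16.5] rotvec [ 0.0015  0.0005 -0.0002]
```

View pics/s8.png

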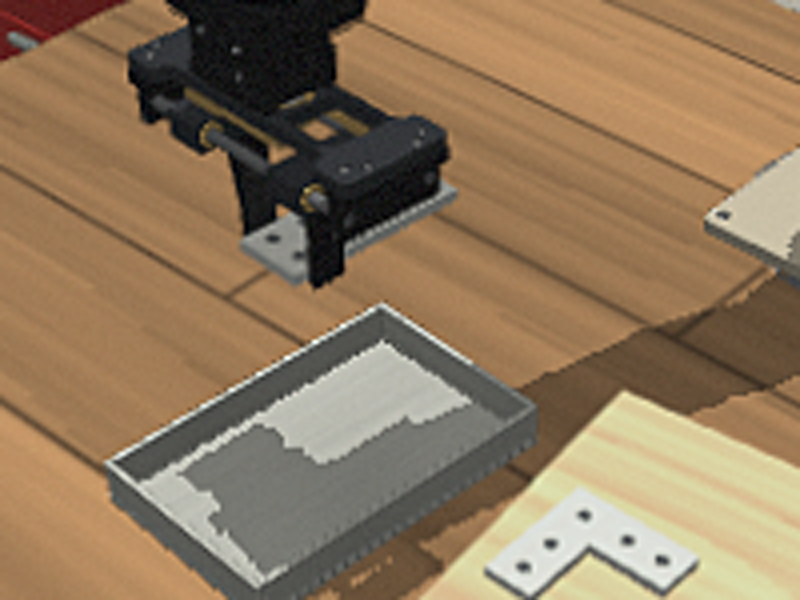

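View pics/w8.png

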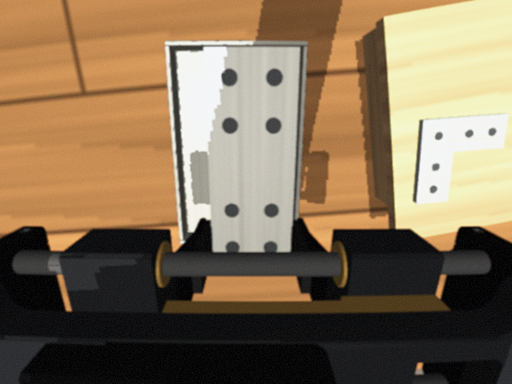

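Emit:
arm_command(targets=[[255, 0, -8, -8, 0, 0, 0], [255, 10, -16, -16.5, 0, 0, 0], [255, 30, -16, -16.5, 0, 0, 0], [255, 60, -16, -16.5, 0, 0, 0], [255, 90, -16, -16.5, 0, 0, 0], [255, 120, -16, -16.5, 0, 0, 0], [255, 140, -16, -16.5, 0, 0, 0], [255, 150, -16, -16.5, 0, 0, 0], [255, 150, -16, -16.5, 0, 0, 0], [255, 150, -16, -16.5, 0, 0, 0]])

```text
time: 12.95
ee_pos: [0.5668, -0.1408, 0.0514]
eef_rot: [-0.48, 0.519, 0.48, 0.52]
ft_force: [-0.2, 0.5, -1.1]
width: 0.0492
```

```bash
python3 - <<'E'
from h import *
s=read_state();print(s['time'],s['width'],s['ee_pos'],s['ft_force'],s['torque'])
plan([.5663,-.139,.015],np.radians(-4.5))
w=camera('scene')[:,:,::-1];crop(w,150,60,150,110,5,'pics/s9.png')
cv2.imwrite('pics/w9.png',camera('wrist')[:,:,::-1])
E
```

```text
12.95 0.049197470730200726 [ 0.56676847 -0.14078965  0.05138504] [-0.15698469  0.49701234 -1.09700797] [ 0.04548673 -0.02400494  0.01562654]
pos [ 0.5668 -0.1408  0.0514] shift mm [36.4  0.6  1.8] rotvec [-0.0003 -0.0002  0.0011]
```

View pics/s9.png

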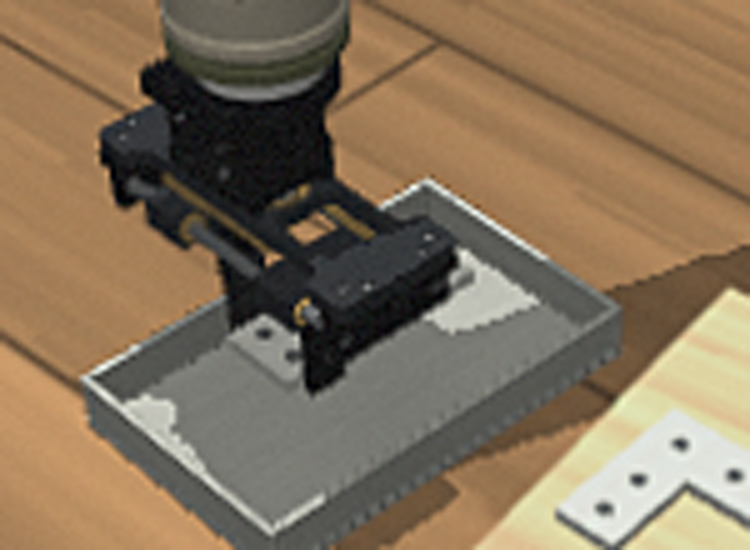

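View pics/w9.png

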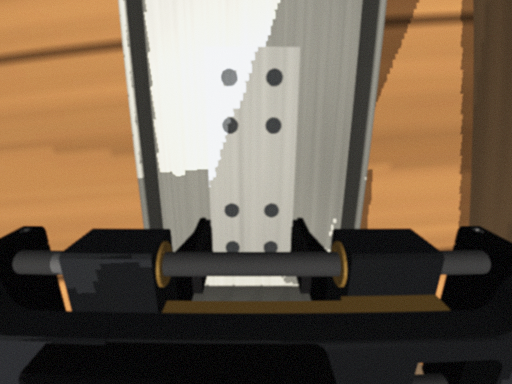

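Centred in the tray. Now lowering slowly, watching the force.

Emit:
arm_command(targets=[[255, 8, 0, 0, 0, 0, 0], [255, 16, 0, 0, 0, 0, 0], [255, 23, 0, 0, 0, 0, 0], [255, 28, 0, 0, 0, 0, 0], [255, 31, 0, 0, 0, 0, 0], [255, 33, 0, 0, 0, 0, 0], [255, 35, 0, 0, 0, 0, 0], [255, 35, 0, 0, 0, 0, 0], [255, 35, 0, 0, 0, 0, 0]])

```text
time: 13.95
ee_pos: [0.5661, -0.1404, 0.0156]
eef_rot: [-0.48, 0.519, 0.48, 0.519]
ft_force: [-0.2, 0.6, -0.1]
width: 0.0497
```

Emit:
arm_command(targets=[[255, 1, 0, 0, 0, 0, 0], [255, 2, 0, 0, 0, 0, 0], [255, 3, 0, 0, 0, 0, 0], [255, 4, 0, 0, 0, 0, 0], [255, 5, 0, 0, 0, 0, 0], [255, 5, 0, 0, 0, 0, 0], [255, 5, 0, 0, 0, 0, 0]])

```text
time: 14.65
ee_pos: [0.566, -0.1404, 0.0105]
eef_rot: [-0.48, 0.519, 0.48, 0.519]
ft_force: [-0.1, -0.1, -0.5]
width: 0.0495
```

Emit:
arm_command(targets=[[255, 0.5, 0, 0, 0, 0, 0], [255, 1, 0, 0, 0, 0, 0], [255, 1.5, 0, 0, 0, 0, 0], [255, 2, 0, 0, 0, 0, 0], [255, 2.5, 0, 0, 0, 0, 0], [255, 3, 0, 0, 0, 0, 0], [255, 3, 0, 0, 0, 0, 0], [255, 3, 0, 0, 0, 0, 0]])

```text
time: 15.45
ee_pos: [0.566, -0.1404, 0.0075]
eef_rot: [-0.48, 0.519, 0.48, 0.519]
ft_force: [0.3, 0.3, -1.5]
width: 0.0492
```

Emit:
arm_command(targets=[[255, 0.5, 0, 0, 0, 0, 0], [255, 1, 0, 0, 0, 0, 0], [255, 1.5, 0, 0, 0, 0, 0], [255, 1.5, 0, 0, 0, 0, 0], [255, 1.5, 0, 0, 0, 0, 0]])

```text
time: 15.95
ee_pos: [0.566, -0.1403, 0.006]
eef_rot: [-0.48, 0.519, 0.48, 0.519]
ft_force: [-0.4, 0.9, -0.7]
width: 0.049
```

```bash
python3 - <<'E'
from h import *
s=read_state();print(s['time'],s['width'],s['ee_pos'],s['ft_force'],s['torque'])
cv2.imwrite('pics/w10.png',camera('wrist')[:,:,::-1])
E
```

```text
15.95 0.049005287568874165 [ 0.56597796 -0.14033716  0.00597314] [-0.43619062  0.92032086 -0.68704765] [-0.01947916 -0.07077721  0.02858357]
```

View pics/w10.png

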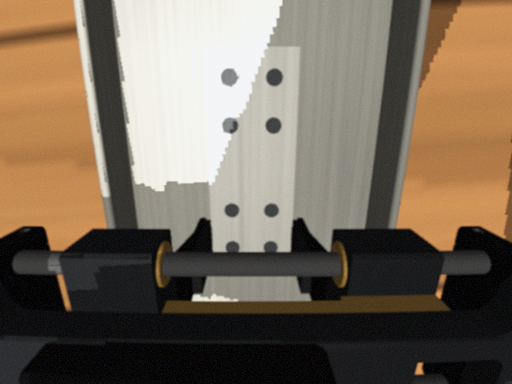

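Emit:
arm_command(targets=[[255, 0.4, 0, 0, 0, 0, 0], [255, 0.8, 0, 0, 0, 0, 0], [255, 0.8, 0, 0, 0, 0, -0.01], [255, 0.8, 0, 0, 0, 0, -0.02], [255, 0.8, 0, 0, 0, 0, -0.025], [255, 0.8, 0, 0, 0, 0, -0.025], [255, 0.8, 0, 0, 0, 0, -0.025]])

```text
time: 16.7
ee_pos: [0.5661, -0.1404, 0.0056]
eef_rot: [-0.486, 0.513, 0.473, 0.525]
ft_force: [-2.8, 1.3, 6.7]
width: 0.0493
```

Emit:
arm_command(targets=[[255, 0, 0, 0, 0, 0, 0], [255, 0, 0, 0, 0, 0, 0], [255, 0, 0, 0, 0, 0, 0.01], [255, 0, 0, 0, 0, 0, 0.025], [255, 0, 0, 0, 0, 0, 0.025]], newtons=3)

```text
time: 17.2
ee_pos: [0.5662, -0.1404, 0.0055]
eef_rot: [-0.48, 0.52, 0.48, 0.519]
ft_force: [-3.0, 1.4, 7.6]
width: 0.05
```

```bash
python3 - <<'E'
from h import *
s=read_state();print(s['time'],s['width'],s['ee_pos'],s['ft_force'],s['torque'])
cv2.imwrite('pics/w11.png',camera('wrist')[:,:,::-1])
E
```

```text
17.2 0.049971055043907434 [ 0.56623939 -0.14042055  0.00550469] [-3.0427961   1.37587146  7.6263501 ] [ 0.26318393  0.76316513 -0.02222042]
```

View pics/w11.png

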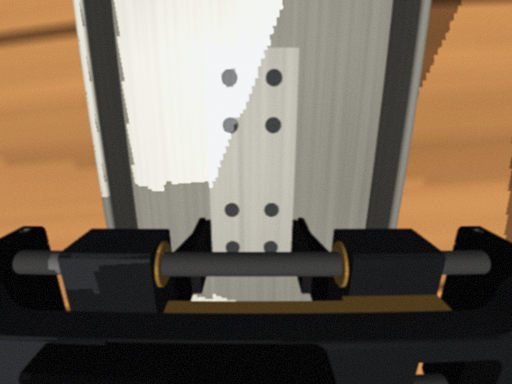

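Emit:
arm_command(targets=[[120, -0.5, 0, 0, 0, 0, 0], [112, -0.5, 0, 0, 0, 0, 0], [108, -0.5, 0, 0, 0, 0, 0], [104, -0.5, 0, 0, 0, 0, 0], [100, -0.5, 0, 0, 0, 0, 0], [95, -0.5, 0, 0, 0, 0, 0], [85, -0.5, 0, 0, 0, 0, 0], [70, -0.5, 0, 0, 0, 0, 0], [70, -0.5, 0, 0, 0, 0, 0], [70, -0.5, 0, 0, 0, 0, 0]])

```text
time: 18.25
ee_pos: [0.566, -0.1404, 0.0057]
eef_rot: [-0.48, 0.519, 0.48, 0.519]
ft_force: [0.3, 0.2, 0.4]
width: 0.0624
```

```bash
python3 - <<'E'
from h import *
s=read_state();print(s['time'],s['width'],s['ee_pos'],s['ft_force'])
cv2.imwrite('pics/w12.png',camera('wrist')[:,:,::-1])
E
```

```text
18.25 0.062371553183693355 [ 0.56599615 -0.14037214  0.00570697] [0.32497397 0.20560515 0.39877419]
```

View pics/w12.png

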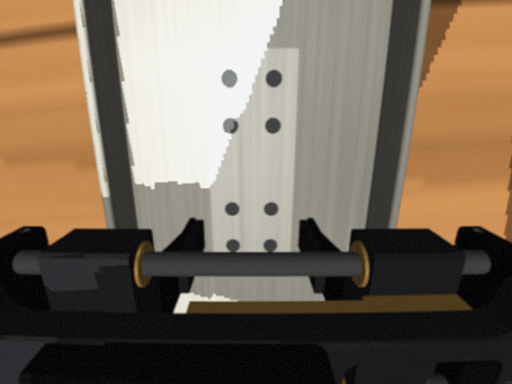

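The plate is released and lying between the open fingers. Retreating straight up.

Emit:
arm_command(targets=[[70, -8, 0, 0, 0, 0, 0], [70, -20, 0, 0, 0, 0, 0], [70, -40, 0, 0, 0, 0, 0], [70, -65, 0, 0, 0, 0, 0], [70, -100, 0, 0, 0, 0, 0], [70, -140, 0, 0, 0, 0, 0], [70, -180, 40, 0, 0, 0, 0], [70, -210, 80, 0, 0, 0, 0], [70, -220, 120, 0, 0, 0, 0], [70, -220, 120, 0, 0, 0, 0]])

```text
time: 19.3
ee_pos: [0.4437, -0.1319, 0.2299]
eef_rot: [-0.48, 0.517, 0.479, 0.523]
ft_force: [-0.2, 0.5, 0.0]
width: 0.0633
```

```bash
python3 - <<'E'
from h import *
s=read_state();print(s['time'],s['width'],s['ee_pos'],s['ft_force'])
crop(camera('scene')[:,:,::-1],160,90,235,150,3,'pics/s13.png')
crop(camera('top')[:,:,::-1],180,155,200,115,4,'pics/t13.png')
E
```

```text
19.3 0.06328544671593704 [ 0.44371973 -0.13194383  0.22987285] [-0.24065523  0.52703663  0.02213323]
```

View pics/s13.png

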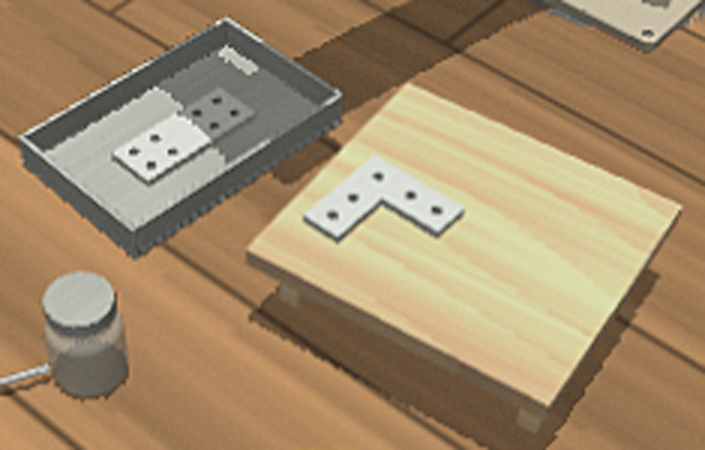

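View pics/t13.png

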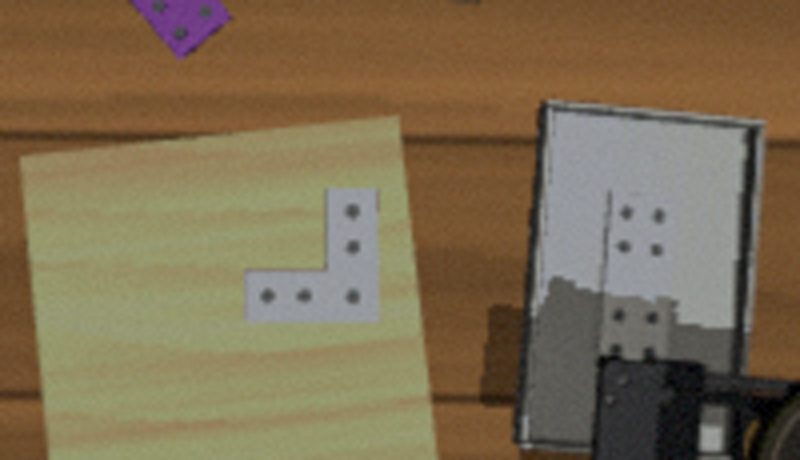

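The plate lies flat in the middle of the tray at crop (183,135) in the scene view. The L plate hasn't moved: its corners are at the same pixels as at the start. The gripper is clear, so I'm handing in.

```bash
python3 -c "
from bench import *
print(close_job(), read_state()['time'])"
```

```text
the job is handed in; nothing more can be done
the job is handed in; nothing more can be done
```

The straight plate now lies flat in the middle of the steel tray, and I handed the job in at about 19.4 s of the 51 s allowed.

- **Slide:** I pushed the plate by its near short edge until its overhang measured 43 mm, a third of its length. The top and scene cameras gave 44 and 42 mm, and it was still flat.
- **Pinch and carry:** I gripped it across its width at the overhanging end (opening 49.5 mm), lifted it clear and carried it level or drooping by at most about 4°.
- **Lowering:** I lowered it until the fingertips touched the tray floor, then eased the grip to 3 N and opened slowly. The gripped end was probably still 2–3 mm above the floor, so it had that last bit to settle. The fingertips pressed on the floor with about 8 N. No higher force appeared in any reading I took.
- **Last checks:** The final scene picture shows the plate flat in the tray. The arm hid part of the plate in the top view, so I did not refit its pose there. The corner plate had not moved in either camera. I never went near the purple and red look-alikes; the final pictures show only part of the purple one and none of the red. The gripper was well clear, with the force reading near zero.

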